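Level the stockroom riser shelf

TASK

Lay the spirit level lengthwise on the grey steel shelf, let go of it, and wind the shelf's levelling foot by its black knob until the bubble stands between the two lines while you press the level down so far that the sprung shelf sits on its foot. Finish still holding the level pressed down with the shelf seated and the bubble centred; do not let go at the end. Leave the carton and the tape roll where they are.

Things in the scene. Friction and masses are not known exactly. Their poses are not given: they have to be found in the camera images.
- level: Loose spirit level, aluminium bar 180 x 30 x 40 mm high, black ends, 0.35 kg, on the bench at first, vial up. Origin: centre of underside; x along it, z up. Solid bar from x -88 to +8 mm: grip it across the 30 mm, or press its flat top here; the vial window is centred at x +45 mm. The bubble reads true only with the level free on the shelf or just pressed from above, not gripped.
- bubble (a joint): The pale bubble, 15 mm long, in the level's green vial: its offset in m along the level's x from midway between the two black rings (21 mm apart). 0 = centred; 3 mm off, its end touches a ring. It floats to the higher end, 0.5 mm per mrad of tilt along the level (range +-25 mm), and settles in about 1.5 s.
- deck_top (a point): Where the level can lie: on the top face of the grey steel deck (120 x 360 mm, about 85 mm above the bench), on its centreline; moves with the deck. x across, y along the deck to its hinged end (150 mm away), z out of its top; free end 210 mm, foot's axis 180 mm away towards -y. The hinge is along x, so the deck tilts only along its length. Clear but for the knob.
- lift (a joint): Sprung lift of the deck about its hinge, rad. 0 = pressed down until the foot stands on the bench (seated, a stiff stop); 0.02 = at rest, lifted by its spring, foot about 7 mm off the bench so the bubble misleads. Pressing 6 to 9 N on a level at deck_top seats it (10 to 15 N is ample; the thin deck flexes, shifting the bubble some 0.2 mm per extra N); let go, it springs back up.
- foot_grip (a point): Black bar knob on top of the levelling foot, by the deck's free end: bar 54 x 15 x 30 mm high, pinched across its 15 mm. Site: on its upright axis, 2 mm over mid-height; x along the bar; 20 mm clear below the bar. Clockwise from above lengthens the foot, raising the free end 9.1 mrad per rad of turn. First some 1.4 to 3 rad too short; can go 2 rad too far. Stays where left.
- carton: Bystander: closed cardboard carton 90 x 70 x 60 mm. Origin: centre of its underside.
- tape: Bystander: roll of brown packing tape, 100 mm across, 48 mm high, lying flat. Origin: centre of its underside.
Things that resemble listed ones, but are neither listed nor needed, are in the scene too. Several things have the shape of the level; the one meant has the colours described above.

How it is judged:
By the outcome, as a careful person would: the job done as asked, in the order asked, and still so for the second after the job is handed in, while the arm keeps its last pose, push and grip.
It also fails if it takes over 72 s, if anything falls off the work surface, if the arm or the gripper's body presses on something with over 40 N, if the wrist force passes 120 N, or if a joint passes its speed limit or range.

ROBOT

A 6-joint arm with a two-finger parallel gripper is mounted at the origin on the work surface. World frame = base frame: x ahead of the robot, y to its left, z up, the work surface at z = 0. Lengths are in mm, angles in degrees, forces in N, time in s.
With the tool pointing down it reaches from about 350 to 850 mm from the base axis. Payload 8.1 kg.
Tool frame: the origin (TCP) lies at the centre of the arm's flange, where the gripper is bolted on; the fingertips stand 173 mm ahead of it and the grasp point (between the pads) lies 155 mm ahead of it; z points along the fingers, y is the line along which they close (so a half turn about z gives the same grasp; the last joint's range is limited). The gripper opens to 85 mm and grips with 20 to 120 N. Pads are 22 mm wide; open, the fingers measure 114 mm over their backs; the gripper's body (76 mm by 85 mm) begins 54 mm behind the grasp point. The pads swing forward as they close: fully open they stand 13 mm farther back than shut.
Start: joints at [59.737, 7.471, 85.268, -0, 87.261, -4.893], TCP at [257.063, 542.149, 404.692] pointing down, gripper open.
Joint ranges: [-169.43, 169.43], [-51.17, 129.36], [1.28, 143.12], [-76.62, 256.62], [0, 156.53], [-152.29, 152.29]. Speed limits (degrees/s): [136.94, 136.94, 159.86, 180, 180, 180].

INTERFACE

Orientations are given as [roll, pitch, yaw] about the fixed x, y, z axes, in that order (R = Rz(yaw) Ry(pitch) Rx(roll)).
In Python, from bench import * gives the robot as it stands.
- The arm moves only by the shell command python3 -m jog 'ROWS' [FORCE]. ROWS is text: rows parted by semicolons, each of 7 numbers parted by spaces: the shift along the tool's x, y, z scaled (see below), then the turn, a rotation vector about the tool's x, y, z scaled (see below), then the closure, from -1 (fully open) to 1 (shut). In form: tx ty tz wx wy wz hand; .... A call has 1 to 5 rows; each row shifts and turns the commanded pose from where the row before left it, along the tool's axes as they then stand; what a row does not reach is not made up. The controller multiplies each number of a shift by 0.1 m and each number of a turn by 60 degrees. A row lasts 1/8 s, in which the tool goes at most 62.5 mm and 10.7 degrees, less where a joint would pass 70% of its speed; a pose out of reach is approached as far as the arm can. A call with a number of a shift or a turn outside -1 to 1 is refused whole. A call with a gripper value outside its range is refused whole. The fingers move at their own pace and stop on an object; FORCE is the grip in N (left out, the last holds). Time passes only in rows, so rows that do not move let the fingers close. It gives the time, the measured TCP pose, the force, the opening and the grip force at its end, in the units of the state.
- sense(): the state, without advancing time (a new reading comes with each control period).
- snapshot(name): name is "side" or "top"; returns a dict with "img" (420x560x3 uint8, red, green, blue), "fx", "fy", "cx", "cy" (pixels), "extrinsics" (4x4, takes a point from camera to world coordinates). Camera axes: x right, y down, z forward; pixel columns grow to the right and rows downward; lengths in mm; the calibration is good to about 2 mm. A picture is of the moment at which its call begins. There is no depth.
- hand_in(): hands the job in; it is judged then, once.
The state is a dict: "time": time; "joint_pos": joint angles; "qd": joint speeds; "joint_efforts": joint torques, N m; "tool_pos": TCP position; "tcp_rot": TCP orientation; "ft_force": force on the tool from outside, world axes, zero at the start; "wrist_torque": the same for the moment, N m; "finger_gap": finger opening in mm; "grip_force": force on a finger pad.
Only numpy, scipy, OpenCV 4.12 (cv2) and the standard library are available. Lean on these libraries where they do the work, as an engineer would, in place of code of your own. Each camera call takes 0.05 s, during which the arm holds its last target. There are 200 camera calls.

## Working session

There is one attempt and no reset: what is moved stays moved. The work goes in short steps, Python scripts to look and compute and a shell command to move; the robot and the scene stay as the last step left them, time stands still between calls to the robot, and variables do not carry over. Pictures are saved under pics/ and viewed, at most 10 in all, crops included, and the job is handed in when it is done.

```bash
ls; mkdir -p pics; cat > h.py <<'E'
from bench import *
import numpy as np, cv2
from scipy.spatial.transform import Rotation as R
def save(cam,fn,crop=None,s=1):
    d=snapshot(cam); im=d["img"][:,:,::-1]
    if crop: x0,y0,x1,y1=crop; im=im[y0:y1,x0:x1]
    cv2.imwrite(fn,cv2.resize(im,None,fx=s,fy=s,interpolation=cv2.INTER_CUBIC)); return d
def back(d,u,v,z):
    E=np.array(d["extrinsics"]); r=E[:3,:3]@[(u-d["cx"])/d["fx"],(v-d["cy"])/d["fy"],1]
    return E[:3,3]+r*(z-E[2,3])/r[2]
def proj(d,p):
    E=np.array(d["extrinsics"]); q=E[:3,:3].T@(np.array(p)-E[:3,3])
    return d["fx"]*q[0]/q[2]+d["cx"], d["fy"]*q[1]/q[2]+d["cy"]
E
python3 - <<'E'
from h import *
a=save("top","pics/t0.png",s=1.4); b=save("side","pics/s0.png",s=1.4)
s=sense(); print(s)
for d in(a,b): print(np.round(d["extrinsics"],3).tolist(),d["fx"],d["cx"],d["cy"])
E
```

```text
pics
{'time': 0.1, 'joint_pos': array([ 5.97366890e+01,  7.51233897e+00,  8.53220373e+01,  3.65904497e-04,
        8.72645317e+01, -4.89288203e+00]), 'qd': array([ 0.03235034, -0.13032347, -0.16428289,  0.04764746,  0.00881844,
        0.07896539]), 'joint_efforts': array([ 1.98741014e-03, -5.70949066e+01, -5.01942515e+01, -1.19663728e-04,
        8.06214754e-03,  3.55340649e-05]), 'tool_pos': array([256.95309923, 541.96446572, 403.74246806]), 'tcp_rot': array([-1.79901484e+02, -8.80029272e-03,  1.54629546e+02]), 'ft_force': array([ 0.13233965,  0.38420089, -0.08381623]), 'wrist_torque': array([0.0982524 , 0.00683696, 0.03568349]), 'grip_force': 0.0, 'finger_gap': 85.4493007009056}
[[0.097, -0.974, 0.205, 269.758], [-0.995, -0.095, 0.019, 20.52], [0.001, -0.206, -0.979, 1442.978], [0.0, 0.0, 0.0, 1.0]] 512.150480378268 285.36486037546985 197.97911356448702
[[-0.959, -0.189, 0.211, 194.668], [-0.283, 0.669, -0.687, 1126.549], [-0.012, -0.719, -0.695, 1207.815], [0.0, 0.0, 0.0, 1.0]] 544.6166294509468 289.40102889286595 203.4378146460627
```

View pics/t0.png

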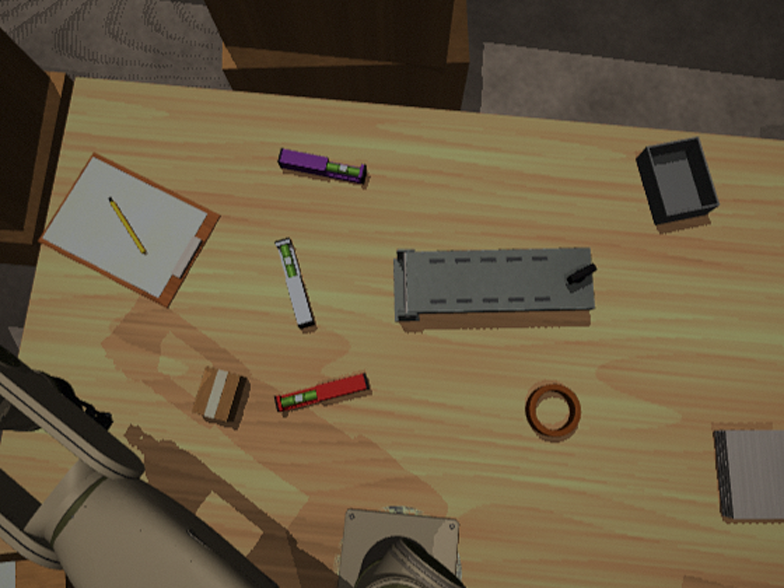

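View pics/s0.png

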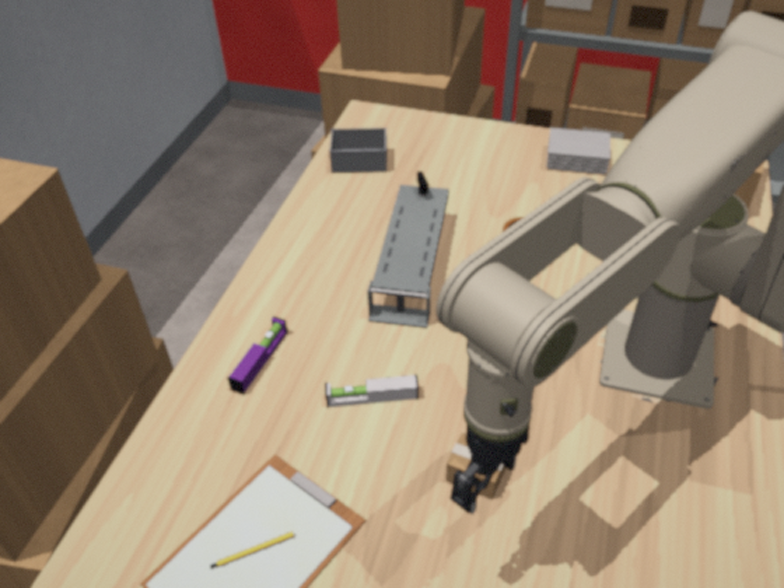

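The top picture shows three level-shaped bars: purple (322,166), silver (295,283) and red (322,392). Silver fits, since it is aluminium with black ends. The deck runs from its hinge on the left (398,284) to the knob on the right (581,274). I'll confirm with one crop and measure.

```bash
python3 - <<'E'
from h import *
d=save("top","pics/t1.png",(180,155,440,245),3)
f=lambda n,u,v,z:print(n,np.round(back(d,u/1.4,v/1.4,z),1))
f("lv vial end",284,241,40);f("lv solid end",307,325,40)
for p in((402,250),(402,318),(590,248),(594,308)): f("deck",*p,85)
f("knobA",568,284,125);f("knobB",595,267,125)
f("carton",226,395,60); f("tape",553,411,48)
E
```

```text
lv vial end [615.4 287.5  40. ]
lv solid end [450.1 220.2  40. ]
deck [608.6  47.5  85. ]
deck [475.3  34.6  85. ]
deck [ 648.1 -317.5   85. ]
deck [ 530.2 -330.1   85. ]
knobA [ 563.4 -269.4  125. ]
knobB [ 601.  -318.5  125. ]
carton [299.2 354.4  60. ]
tape [ 329.9 -269.7   48. ]
```

View pics/t1.png

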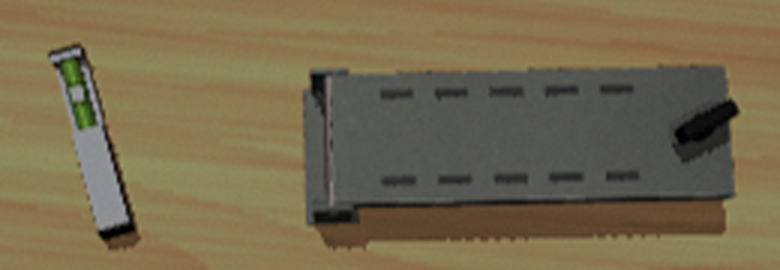

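The crop confirms the silver-grey bar with black ends and green vial at crop (90,140), with the vial at the far (+x) end. Its measured length of 178 mm agrees with the given 180. The knob sits at crop (706,121).

```bash
cat >> h.py <<'E'
def delta(x,y,z,yaw):
    s=sense(); T=R.from_euler('xyz',s["tcp_rot"],degrees=True); G=R.from_euler('xyz',[180,0,yaw],degrees=True)
    t=T.inv().apply(np.array([x,y,z])-s["tool_pos"])/100; w=np.degrees((T.inv()*G).as_rotvec())/60
    print("t=%.3f",np.round(s["time"],2),"shift",np.round(t,3),"turn",np.round(w,3),"tcp",np.round(s["tool_pos"],1),np.round(s["tcp_rot"],1),"F",np.round(s["ft_force"],1),"gap",round(s["finger_gap"],1))
E
python3 - <<'E'
from h import *
d=snapshot("top")
f=lambda n,u,v,z:print(n,np.round(back(d,180+u/3,155+v/3,z),1))
f("lv",66,49,40);f("lv",117,231,40)
f("hinge c",330,139,88);f("free c",729,132,88);f("edgeT",330,72,88),f("edgeT",725,67,88)
f("knob",706,121,138)
delta(496,239,260,22)
E
```

```text
lv [617.5 290.2  40. ]
lv [450.4 221.   40. ]
hinge c [545.6  33.7  88. ]
free c [ 586.8 -323.5   88. ]
edgeT [607.4  39.6  88. ]
edgeT [ 646.8 -317.4   88. ]
knob [ 582.9 -290.5  138. ]
t=%.3f 0.2 shift [-3.458 -1.712  1.442] turn [-1.00e-03  1.00e-03  2.21e+00] tcp [257.  542.  404.1] [-179.9   -0.   154.6] F [ 0.3 -0.9 -0.1] gap 85.3
```

```bash
python3 -m jog '-.43 -.215 .18 0 0 0 -1;-.43 -.215 .18 0 0 0 -1;-.43 -.215 .18 0 0 0 -1;-.43 -.215 .18 0 0 0 -1' && python3 -m jog '-.43 -.215 .18 0 0 0 -1;-.43 -.215 .18 0 0 0 -1;-.43 -.215 .18 0 0 0 -1;-.43 -.215 .18 0 0 0 -1;0 0 0 0 0 .17 -1' && python3 -m jog '0 0 0 0 0 .17 -1;0 0 0 0 0 .17 -1;0 0 0 0 0 .17 -1;0 0 0 0 0 .17 -1;0 0 0 0 0 .17 -1' && python3 -m jog '0 0 0 0 0 .17 -1;0 0 0 0 0 .17 -1;0 0 0 0 0 .17 -1;0 0 0 0 0 .17 -1;0 0 0 0 0 .17 -1' && python3 -m jog '0 0 0 0 0 .17 -1;0 0 0 0 0 .17 -1;0 0 0 0 0 0 -1;0 0 0 0 0 0 -1'
python3 - <<'E'
from h import *
delta(497,240,260,22.5)
E
```

```text
time: 0.7
tool_pos: [376.3, 389.4, 332.0]
tcp_rot: [-180.0, 0.0, 154.6]
ft_force: [0.9, -0.2, 0.4]
finger_gap: 85.3
grip_force: 0.0
time: 1.32
tool_pos: [495.1, 236.3, 258.7]
tcp_rot: [-179.8, -0.1, 144.1]
ft_force: [0.1, -0.9, 0.8]
finger_gap: 85.5
grip_force: 0.0
time: 1.95
tool_pos: [494.1, 239.3, 260.5]
tcp_rot: [-180.0, 0.0, 93.1]
ft_force: [-0.0, 0.0, 0.1]
finger_gap: 85.3
grip_force: 0.0
time: 2.58
tool_pos: [494.1, 239.3, 260.5]
tcp_rot: [-180.0, 0.0, 42.1]
ft_force: [1.0, 0.7, -0.8]
finger_gap: 85.4
grip_force: 0.0
time: 3.08
tool_pos: [494.1, 239.3, 260.6]
tcp_rot: [-180.0, 0.0, 22.3]
ft_force: [-0.1, 0.4, 0.1]
finger_gap: 85.5
grip_force: 0.0
t=%.3f 3.08 shift [0.029 0.005 0.006] turn [-0.     0.    -0.004] tcp [494.1 239.3 260.6] [-180.     0.    22.3] F [-0.1  0.4  0.1] gap 85.5
```

```bash
python3 -m jog '.03 0 .4 0 0 0 -1;0 0 .3 0 0 0 -1;0 0 .1 0 0 0 -1;0 0 0 0 0 0 -1;0 0 0 0 0 0 1' 40 && python3 -m jog '0 0 0 0 0 0 1;0 0 0 0 0 0 1;0 0 0 0 0 0 1;0 0 0 0 0 0 1;0 0 0 0 0 0 1' 
python3 - <<'E'
from h import *
d=save("side","pics/s1.png",(200,200,420,380),3.5)
E
```

```text
time: 3.7
tool_pos: [497.8, 240.8, 182.3]
tcp_rot: [180.0, -0.1, 22.1]
ft_force: [0.1, 0.2, -0.4]
finger_gap: 70.1
grip_force: 0.0
time: 4.32
tool_pos: [497.4, 240.9, 181.9]
tcp_rot: [-180.0, -0.1, 22.0]
ft_force: [-1.8, 0.9, 5.9]
finger_gap: 29.0
grip_force: 41.2
```

View pics/s1.png

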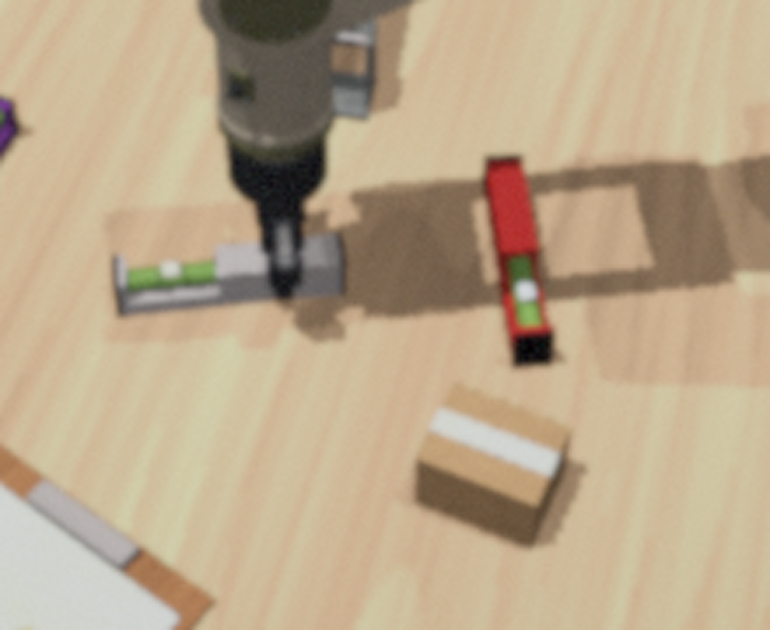

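The side crop shows the level gripped at crop (280,250), gap 29. The bubble at (171,268) is midway in the green vial (127 to 216), which is the level-bench reference.

```bash
python3 -m jog '0 0 -.3 0 0 0 1;0 0 -.5 0 0 0 1;0 0 -.5 0 0 0 1;0 0 -.2 0 0 -.1 1;0 0 0 0 0 -.165 1' && python3 -m jog '0 0 0 0 0 -.165 1;0 0 0 0 0 -.165 1;0 0 0 0 0 -.165 1;0 0 0 0 0 -.165 1;0 0 0 0 0 -.165 1' && python3 -m jog '0 0 0 0 0 -.15 1;0 0 0 0 0 0 1;0 0 0 0 0 0 1'
python3 - <<'E'
from h import *
delta(567.3,-154.4,330,96.6)
E
```

```text
time: 5.0
tool_pos: [497.5, 240.6, 333.1]
tcp_rot: [179.9, -0.2, 38.2]
ft_force: [-0.7, -1.0, -4.6]
finger_gap: 29.4
grip_force: 40.5
time: 5.62
tool_pos: [496.6, 240.2, 329.8]
tcp_rot: [-179.9, 0.1, 87.8]
ft_force: [-1.8, -0.5, -4.2]
finger_gap: 29.6
grip_force: 40.5
time: 6.0
tool_pos: [496.8, 240.4, 330.3]
tcp_rot: [-180.0, 0.0, 96.2]
ft_force: [-0.5, 0.9, -3.7]
finger_gap: 28.9
grip_force: 40.6
t=%.3f 6.0 shift [-4.001e+00  2.730e-01  4.000e-03] turn [-0.001  0.    -0.006] tcp [496.8 240.4 330.3] [-180.     0.    96.2] F [-0.5  0.9 -3.7] gap 28.9
```

```bash
python3 -m jog '-.25 .02 0 0 0 0 1;-.45 .03 0 0 0 0 1;-.45 .03 0 0 0 0 1;-.45 .03 0 0 0 0 1;-.45 .03 0 0 0 0 1' && python3 -m jog '-.45 .03 0 0 0 0 1;-.45 .03 0 0 0 0 1;-.45 .03 0 0 0 0 1;-.35 .02 0 0 0 0 1;-.25 .023 0 0 0 0 1' && python3 -m jog '0 0 .2 0 0 -.006 1;0 0 0 0 0 0 1;0 0 0 0 0 0 1'
python3 - <<'E'
from h import *
delta(567.3,-154.4,330,96.6)
d=save("top","pics/t2.png",(260,150,460,260),4)
E
```

```text
time: 6.62
tool_pos: [533.9, 36.9, 330.7]
tcp_rot: [180.0, 0.0, 96.3]
ft_force: [0.7, 0.6, -4.0]
finger_gap: 29.7
grip_force: 40.6
time: 7.25
tool_pos: [569.0, -155.6, 330.6]
tcp_rot: [-180.0, 0.0, 96.2]
ft_force: [0.7, 0.3, -4.0]
finger_gap: 29.6
grip_force: 40.6
time: 7.62
tool_pos: [568.7, -152.9, 310.2]
tcp_rot: [-179.9, -0.0, 96.8]
ft_force: [0.4, 0.5, -3.5]
finger_gap: 29.7
grip_force: 40.6
t=%.3f 7.62 shift [-0.013 -0.016 -0.198] turn [-0.001 -0.001  0.004] tcp [ 568.7 -152.9  310.2] [-179.9   -0.    96.8] F [ 0.4  0.5 -3.5] gap 29.7
```

View pics/t2.png

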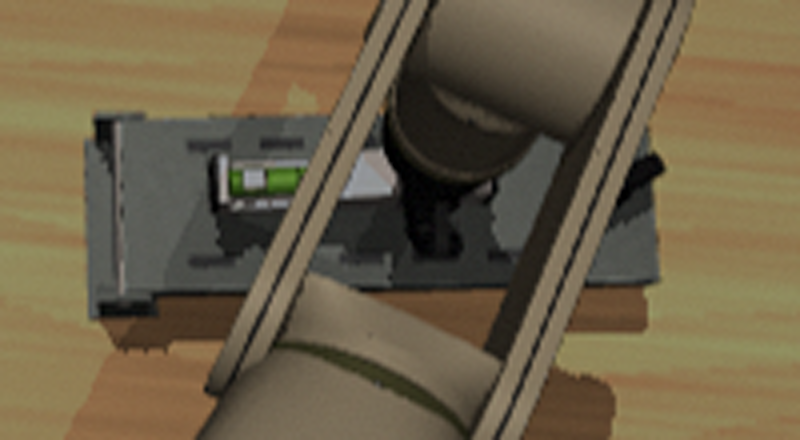

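The top crop shows the level above the deck on its centreline, with the vial visible at (265,180), so I'm lowering until contact.

```bash
python3 -m jog '0 -.01 .15 0 0 0 1;0 0 .1 0 0 0 1;0 0 .03 0 0 0 1;0 0 .03 0 0 0 1;0 0 0 0 0 0 1'; python3 -m jog '0 0 .03 0 0 0 1;0 0 .03 0 0 0 1;0 0 0 0 0 0 1'
```

```text
time: 8.3
tool_pos: [567.9, -154.1, 279.7]
tcp_rot: [-180.0, -0.0, 96.8]
ft_force: [-0.4, 0.6, -3.5]
finger_gap: 29.3
grip_force: 40.6
time: 8.68
tool_pos: [567.7, -154.0, 273.3]
tcp_rot: [-180.0, -0.0, 96.8]
ft_force: [-1.4, -0.9, -4.7]
finger_gap: 29.2
grip_force: 40.6
```

```bash
python3 -m jog '0 0 .03 0 0 0 1;0 0 .0 0 0 0 1'; python3 -m jog '0 0 .03 0 0 0 1;0 0 .0 0 0 0 1'
```

```text
time: 8.93
tool_pos: [567.8, -154.0, 270.4]
tcp_rot: [-180.0, -0.0, 96.8]
ft_force: [-0.5, -0.2, -4.2]
finger_gap: 29.4
grip_force: 40.6
time: 9.18
tool_pos: [568.1, -154.1, 268.0]
tcp_rot: [180.0, 0.0, 96.8]
ft_force: [0.4, -0.8, -3.5]
finger_gap: 29.4
grip_force: 40.9
```

```bash
python3 -m jog '0 0 .02 0 0 0 1;0 0 .0 0 0 0 1'; python3 -m jog '0 0 .02 0 0 0 1;0 0 .0 0 0 0 1';python3 -m jog '0 0 .02 0 0 0 1;0 0 .0 0 0 0 1'
```

```text
time: 9.43
tool_pos: [568.2, -154.3, 266.6]
tcp_rot: [179.9, 0.0, 96.8]
ft_force: [-1.5, -1.6, 4.5]
finger_gap: 29.2
grip_force: 42.2
time: 9.68
tool_pos: [568.2, -154.6, 264.7]
tcp_rot: [179.9, 0.1, 96.8]
ft_force: [-2.4, -2.3, 5.5]
finger_gap: 29.4
grip_force: 41.9
time: 9.93
tool_pos: [568.3, -154.7, 263.3]
tcp_rot: [179.9, 0.1, 96.8]
ft_force: [-4.3, -3.0, 7.3]
finger_gap: 29.4
grip_force: 42.4
```

```bash
python3 -m jog '0 0 -.03 0 0 0 1;0 0 .0 0 0 0 1;0 0 0 0 0 0 0;0 0 0 0 0 0 0;0 0 0 0 0 0 -.2'; python3 -m jog '0 0 0 0 0 0 -.2;0 0 0 0 0 0 -.2;0 0 -.2 0 0 0 -.2;0 0 -.5 0 0 0 -.2;0 0 -.4 0 0 0 -.2'
python3 - <<'E'
from h import *
d=save("top","pics/t3.png",(260,150,460,260),4)
d=save("side","pics/s3.png",(230,100,350,230),4.5)
for n,p in (("knob",(583.4,-294.1,125)),):print(proj(snapshot("top"),p),proj(d,p))
delta(583.4,-294.1,330,128)
E
```

```text
time: 10.55
tool_pos: [567.8, -153.9, 264.3]
tcp_rot: [-180.0, -0.0, 96.8]
ft_force: [0.3, 0.2, -0.1]
finger_gap: 51.2
grip_force: 0.0
time: 11.18
tool_pos: [568.0, -154.1, 378.3]
tcp_rot: [179.9, 0.1, 96.8]
ft_force: [0.5, -0.9, 0.1]
finger_gap: 50.9
grip_force: 0.0
(np.float64(415.470839041081), np.float64(196.32404812774385)) (np.float64(302.0430937982787), np.float64(129.76259897489007))
t=%.3f 11.32 shift [-1.402 -0.025  0.505] turn [ 0.006  0.005 -0.52 ] tcp [ 568.9 -154.4  380. ] [179.6   0.2  96.8] F [-1.8  0.1 -1.3] gap 51.3
```

View pics/s3.png

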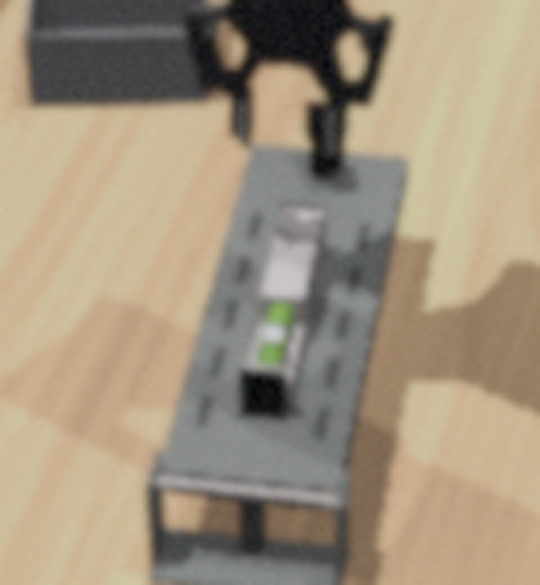

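The side crop shows the level free, lying straight on the deck at (280,310), and its bubble at (272,332). Next I need the knob's yaw, from the earlier unobstructed picture.

```bash
python3 - <<'E'
from h import *
d=snapshot("top"); im=cv2.imread("pics/t1.png")[90:165,660:750].max(2)
c=[k for k in cv2.findContours((im<38).astype(np.uint8),0,1)[0] if cv2.contourArea(k)>100]
for k in c:
    b=cv2.boxPoints(cv2.minAreaRect(k)); w=np.array([back(d,180+(p[0]+660)/3-.33,155+(p[1]+90)/3-.33,128)[:2] for p in b])
    print(np.round(w,1).tolist(),w.mean(0)); e=w[1:3]-w[:2]; print(np.linalg.norm(e,axis=1),np.degrees(np.arctan2(e[:,1],e[:,0])))
E
```

```text
[[572.8, -261.1], [612.8, -308.5], [594.2, -322.9], [554.3, -275.5]] [ 583.53777803 -292.00432986]
[62.09382042 23.53010095] [ -49.78596377 -142.37282712]
```

```bash
python3 -m jog '-.4 -.01 0 0 0 0 -.2;-.5 -.01 0 0 0 0 -.2;-.5 -.01 0 0 0 -.17 -.2;0 0 0 0 0 -.17 -.2;0 0 0 0 0 -.17 -.2' && python3 -m jog '0 0 .4 0 0 0 -.2;0 0 .1 0 0 0 -.2;0 0 0 0 0 0 -.2'
python3 - <<'E'
from h import *
delta(583.5,-293,277,128)
d=save("side","pics/s4.png",(260,80,350,160),6)
E
```

```text
time: 12.0
tool_pos: [580.9, -294.2, 372.9]
tcp_rot: [-179.9, -0.2, 127.6]
ft_force: [0.1, -0.1, 0.4]
finger_gap: 51.3
grip_force: 0.0
time: 12.38
tool_pos: [580.9, -293.1, 323.2]
tcp_rot: [-179.9, -0.2, 127.4]
ft_force: [-0.3, 0.1, -0.3]
finger_gap: 51.3
grip_force: 0.0
t=%.3f 12.38 shift [-0.016  0.022  0.462] turn [-0.001 -0.003 -0.01 ] tcp [ 580.9 -293.1  323.2] [-179.9   -0.2  127.4] F [-0.3  0.1 -0.3] gap 51.3
```

View pics/s4.png

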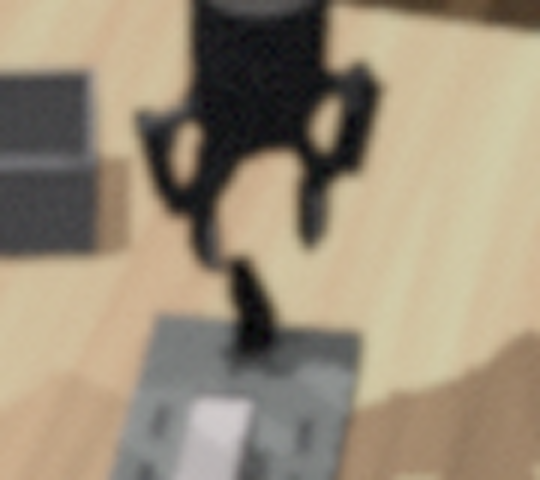

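The side crop shows the jaws straddling the knob at (252,300), which is pixel (302,130) and agrees with the projection for z 125. Descend and pinch.

```bash
python3 -m jog '-.015 .02 .3 0 0 -.01 -.2;0 0 .14 0 0 0 -.2;0 0 .02 0 0 0 -.2;0 0 0 0 0 0 -.2' && python3 -m jog '0 0 0 0 0 0 .6;0 0 0 0 0 0 .8;0 0 0 0 0 0 1;0 0 0 0 0 0 1;0 0 0 0 0 0 1' 40
```

```text
time: 12.92
tool_pos: [584.2, -293.6, 279.8]
tcp_rot: [180.0, 0.1, 128.0]
ft_force: [1.0, -0.3, -0.7]
finger_gap: 51.4
grip_force: 0.0
time: 13.55
tool_pos: [584.1, -293.6, 279.1]
tcp_rot: [180.0, 0.1, 128.0]
ft_force: [0.4, -2.1, 1.7]
finger_gap: 17.8
grip_force: 39.0
```

```bash
cat >> h.py <<'E'
def bub(cam,c=(562.8,-115.3,85),dr=(-.1146,.9934),lo=20,hi=70,im=None,h=33):
    """profile along level axis through the vial; returns bubble centre along level x minus 45"""
    d=snapshot(cam) if im is None else im; I=d["img"].astype(np.float32); xs=np.arange(lo,hi,.5); nx,ny=-dr[1],dr[0]; out=0
    for o in (-2,0,2):
        P=np.array([proj(d,(c[0]+dr[0]*x+nx*o,c[1]+dr[1]*x+ny*o,c[2]+h)) for x in xs],np.float32)
        out=out+cv2.remap(I,P[:,0].reshape(1,-1),P[:,1].reshape(1,-1),1)[0]/3
    return xs,out
E
python3 - <<'E'
from h import *
for cam in("top","side"):
    xs,o=bub(cam); print(cam)
    for x,p in list(zip(xs,o))[::4]: print(x,p.astype(int))
E
```

```text
top
20.0 [ 83 121  44]
22.0 [ 82 121  44]
24.0 [ 82 121  44]
26.0 [ 82 121  43]
28.0 [ 83 121  43]
30.0 [ 84 122  44]
32.0 [ 78 114  41]
34.0 [64 93 34]
36.0 [76 95 48]
38.0 [114 123 102]
40.0 [147 148 148]
42.0 [151 151 151]
44.0 [146 147 146]
46.0 [146 148 147]
48.0 [149 150 151]
50.0 [145 148 147]
52.0 [ 97 124  75]
54.0 [ 72 102  44]
56.0 [ 69 101  37]
58.0 [ 84 121  44]
60.0 [ 85 124  45]
62.0 [ 86 125  46]
64.0 [ 86 124  45]
66.0 [ 86 124  45]
68.0 [ 87 125  47]
side
20.0 [135 171  95]
22.0 [136 170 102]
24.0 [138 169 109]
26.0 [146 171 125]
28.0 [156 174 144]
30.0 [167 180 164]
32.0 [178 187 179]
34.0 [189 195 193]
36.0 [194 199 199]
38.0 [198 202 202]
40.0 [197 202 200]
42.0 [193 198 194]
44.0 [187 194 185]
46.0 [173 185 166]
48.0 [159 176 147]
50.0 [148 171 128]
52.0 [137 167 109]
54.0 [132 166  98]
56.0 [132 168  94]
58.0 [132 169  93]
60.0 [136 171  97]
62.0 [139 173 101]
64.0 [146 175 113]
66.0 [153 178 125]
68.0 [157 177 136]
```

The top-view profile resolves the bubble at 37.3 to 51.7 mm and the ring dips at about 34.3 and 55.5. The lifted bubble is roughly centred, so once seated the foot is about 20 mrad short, or about 2.2 rad (126°) clockwise.

```bash
python3 -m jog '0 0 0 0 0 .1 1;0 0 0 0 0 .15 1;0 0 0 0 0 .15 1;0 0 0 0 0 .15 1;0 0 0 0 0 .15 1' 60; python3 -c "
from h import *
print(sense()['wrist_torque']); delta(583.5,-293,277,2)"
```

```text
time: 14.28
tool_pos: [583.9, -293.5, 278.8]
tcp_rot: [-180.0, 0.0, 85.7]
ft_force: [0.4, -0.5, 3.2]
finger_gap: 14.3
grip_force: 95.3
[ 0.11233566 -0.0025281   0.18369298]
t=%.3f 14.28 shift [ 0.004 -0.005  0.018] turn [-0.     0.     1.395] tcp [ 583.9 -293.5  278.8] [-180.     0.    85.7] F [ 0.4 -0.5  3.2] gap 14.3
```

```bash
python3 -m jog '0 0 0 0 0 .15 1;0 0 0 0 0 .15 1;0 0 0 0 0 .15 1;0 0 0 0 0 .15 1;0 0 0 0 0 .15 1' && python3 -m jog '0 0 0 0 0 .15 1;0 0 0 0 0 .15 1;0 0 0 0 0 .15 1;0 0 0 0 0 .15 1;0 0 0 0 0 0 1'; python3 - <<'E'
from h import *
print(sense()['wrist_torque']); delta(583.5,-293,277,2)
xs,o=bub("top")
for x,p in list(zip(xs,o))[::4]: print(x,p.astype(int))
E
```

```text
time: 14.9
tool_pos: [584.0, -293.4, 278.9]
tcp_rot: [180.0, -0.0, 40.7]
ft_force: [0.4, -0.5, 3.2]
finger_gap: 14.3
grip_force: 95.3
time: 15.52
tool_pos: [584.3, -293.4, 279.6]
tcp_rot: [180.0, -0.1, 4.9]
ft_force: [0.3, 1.3, 5.9]
finger_gap: 13.8
grip_force: 95.7
[ 0.34623636 -0.12202596 -0.13814319]
t=%.3f 15.52 shift [-0.007 -0.004  0.026] turn [ 0.    -0.001  0.048] tcp [ 584.3 -293.4  279.6] [ 1.8e+02 -1.0e-01  4.9e+00] F [0.3 1.3 5.9] gap 13.8
20.0 [ 83 121  43]
22.0 [ 82 120  43]
24.0 [ 82 120  43]
26.0 [ 81 119  43]
28.0 [ 82 120  43]
30.0 [ 83 122  43]
32.0 [ 78 114  41]
34.0 [64 92 34]
36.0 [59 87 32]
38.0 [67 93 37]
40.0 [ 97 114  74]
42.0 [147 148 148]
44.0 [149 149 150]
46.0 [148 149 148]
48.0 [148 150 149]
50.0 [150 151 151]
52.0 [153 155 158]
54.0 [101 109  97]
56.0 [70 91 49]
58.0 [ 80 119  40]
60.0 [ 85 124  45]
62.0 [ 85 124  46]
64.0 [ 85 124  45]
66.0 [ 86 124  45]
68.0 [ 85 124  46]
```

```bash
python3 -m jog '0 0 0 0 0 0 0;0 0 0 0 0 0 0;0 0 -.1 0 0 0 0;0 0 -.4 0 0 0 0;0 0 -.4 0 0 0 .5' 30 && python3 -m jog '0 0 0 0 0 0 1;0 0 0 0 0 0 1;0 0 0 0 0 0 1'; python3 - <<'E'
from h import *
delta(567.4,-155,325,6.6)
xs,o=bub("top")
for x,p in list(zip(xs,o))[::4]: print(x,p.astype(int))
E
```

```text
time: 16.2
tool_pos: [583.7, -293.3, 369.6]
tcp_rot: [-180.0, 0.1, 5.0]
ft_force: [0.6, -0.3, 0.3]
finger_gap: 25.9
grip_force: 0.0
time: 16.58
tool_pos: [583.6, -293.2, 366.9]
tcp_rot: [-179.9, 0.1, 5.0]
ft_force: [-0.4, 0.7, 0.4]
finger_gap: -0.2
grip_force: 0.0
t=%.3f 16.58 shift [-0.04  -1.39   0.422] turn [-0.002  0.002 -0.027] tcp [ 583.6 -293.2  366.9] [-1.799e+02  1.000e-01  5.000e+00] F [-0.4  0.7  0.4] gap -0.2
20.0 [ 77 115  40]
22.0 [ 77 115  40]
24.0 [ 77 115  40]
26.0 [ 77 115  38]
28.0 [ 77 110  40]
30.0 [106 122  90]
32.0 [132 135 135]
34.0 [135 137 140]
36.0 [136 138 139]
38.0 [135 137 138]
40.0 [137 138 140]
42.0 [137 139 138]
44.0 [ 90 109  73]
46.0 [ 78 110  47]
48.0 [ 79 118  40]
50.0 [ 82 120  43]
52.0 [ 81 119  42]
54.0 [ 83 121  44]
56.0 [ 71 102  39]
58.0 [48 66 29]
60.0 [ 75 107  39]
62.0 [ 82 120  43]
64.0 [ 84 122  45]
66.0 [ 84 122  45]
68.0 [ 84 122  44]
```

```bash
python3 -m jog '-.01 -.39 0 0 0 -.027 1;-.01 -.5 0 0 0 0 1;-.02 -.5 0 0 0 0 1;0 0 .2 0 0 0 1;0 0 .2 0 0 0 1' && python3 -m jog '0 0 .1 0 0 0 1;0 0 .05 0 0 0 1;0 0 .03 0 0 0 1;0 0 0 0 0 0 1'; python3 -c "
from h import *
delta(567.4,-155,298,6.6)"
```

```text
time: 17.25
tool_pos: [564.9, -155.6, 327.1]
tcp_rot: [180.0, 0.0, 6.6]
ft_force: [-0.4, -0.8, -0.5]
finger_gap: -0.1
grip_force: 0.0
time: 17.75
tool_pos: [565.2, -156.1, 310.9]
tcp_rot: [180.0, -0.0, 6.6]
ft_force: [0.2, 0.5, -0.9]
finger_gap: 0.0
grip_force: 0.0
t=%.3f 17.75 shift [ 0.023 -0.008  0.129] turn [ 0. -0. -0.] tcp [ 565.2 -156.1  310.9] [180.   -0.    6.6] F [ 0.2  0.5 -0.9] gap 0.0
```

```bash
python3 -m jog '.02 0 .06 0 0 0 1;0 0 .03 0 0 0 1;0 0 .02 0 0 0 1;0 0 0 0 0 0 1';  python3 -m jog '0 0 .02 0 0 0 1;0 0 .02 0 0 0 1;0 0 0 0 0 0 1'; python3 -m jog '0 0 .02 0 0 0 1;0 0 0 0 0 0 1'
```

```text
time: 18.25
tool_pos: [567.3, -155.8, 300.2]
tcp_rot: [179.9, -0.1, 6.6]
ft_force: [-0.0, -2.3, 4.8]
finger_gap: 0.3
grip_force: 1.9
time: 18.62
tool_pos: [567.7, -155.9, 297.8]
tcp_rot: [179.9, -0.1, 6.6]
ft_force: [-3.0, -2.4, 13.7]
finger_gap: -0.1
grip_force: 6.5
time: 18.88
tool_pos: [568.0, -155.9, 297.1]
tcp_rot: [179.9, -0.2, 6.6]
ft_force: [-4.7, -2.0, 20.2]
finger_gap: 0.1
grip_force: 10.0
```

```bash
python3 -m jog '0 0 -.022 0 0 0 1;0 0 0 0 0 0 1;0 0 0 0 0 0 1;0 0 0 0 0 0 1;0 0 0 0 0 0 1';python3 -m jog '0 0 0 0 0 0 1;0 0 0 0 0 0 1;0 0 0 0 0 0 1;0 0 0 0 0 0 1;0 0 0 0 0 0 1';python3 -m jog '0 0 0 0 0 0 1;0 0 0 0 0 0 1;0 0 0 0 0 0 1;0 0 0 0 0 0 1;0 0 0 0 0 0 1'; python3 - <<'E'
from h import *
xs,o=bub("top")
for x,p in list(zip(xs,o))[::4]: print(x,p.astype(int))
E
```

```text
time: 19.5
tool_pos: [567.6, -155.9, 297.9]
tcp_rot: [179.9, -0.1, 6.6]
ft_force: [-1.7, -3.5, 12.2]
finger_gap: 0.1
grip_force: 6.2
time: 20.12
tool_pos: [567.6, -155.9, 297.9]
tcp_rot: [179.9, -0.1, 6.6]
ft_force: [-2.7, -3.5, 12.5]
finger_gap: 0.1
grip_force: 6.2
time: 20.75
tool_pos: [567.6, -155.9, 297.9]
tcp_rot: [179.9, -0.1, 6.6]
ft_force: [-2.0, -2.7, 11.9]
finger_gap: -0.2
grip_force: 6.2
20.0 [105  96  78]
22.0 [125 112  91]
24.0 [130 116  95]
26.0 [130 117  95]
28.0 [131 118  96]
30.0 [122 112  89]
32.0 [100 100  70]
34.0 [65 84 39]
36.0 [65 96 35]
38.0 [70 97 38]
40.0 [ 93 109  71]
42.0 [137 140 137]
44.0 [138 141 139]
46.0 [141 143 142]
48.0 [145 146 146]
50.0 [147 147 148]
52.0 [145 147 148]
54.0 [ 95 105  89]
56.0 [68 90 46]
58.0 [ 78 115  39]
60.0 [ 73 109  39]
62.0 [ 69 102  36]
64.0 [67 99 35]
66.0 [ 69 101  36]
68.0 [ 70 102  37]
```

Seated at 12 N, the bubble is about +2.1 mm towards the hinge, so the foot needs about 0.46 rad (26°) more clockwise.

```bash
python3 -m jog '0 0 -.2 0 0 0 1;0 0 -.5 0 0 0 .5;.01 .39 0 0 0 .027 .2;.01 .5 0 0 0 0 0;.01 .49 0 0 0 0 0' && python3 -m jog '0 0 0 0 0 0 0;0 0 0 0 0 0 0';python3 -c "
from h import *
delta(583.9,-293.3,279,5)"
```

```text
time: 21.42
tool_pos: [583.3, -293.2, 366.4]
tcp_rot: [-179.9, 0.0, 5.1]
ft_force: [1.1, -0.1, 0.3]
finger_gap: 42.6
grip_force: 0.0
time: 21.68
tool_pos: [583.0, -292.1, 365.6]
tcp_rot: [-179.9, 0.0, 5.0]
ft_force: [-0.2, 0.9, 0.7]
finger_gap: 43.0
grip_force: 0.0
t=%.3f 21.68 shift [0.008 0.014 0.866] turn [-0.001  0.001 -0.   ] tcp [ 583.  -292.1  365.6] [-179.9    0.     5. ] F [-0.2  0.9  0.7] gap 43.0
```

```bash
python3 -m jog '.008 .014 .4 0 0 0 0;0 0 .35 0 0 0 0;0 0 .11 0 0 0 0;0 0 0 0 0 0 0;0 0 0 0 0 0 1' 60 && python3 -m jog '0 0 0 0 0 0 1;0 0 0 0 0 0 1;0 0 0 0 0 0 1;0 0 0 0 0 0 1;0 0 0 0 0 0 1' && python3 -m jog '0 0 0 0 0 .144 1;0 0 0 0 0 .144 1;0 0 0 0 0 .144 1;0 0 0 0 0 0 1;0 0 0 0 0 0 1' && python3 -m jog '0 0 0 0 0 0 0;0 0 0 0 0 0 0;0 0 -.1 0 0 0 0;0 0 -.4 0 0 0 0;0 0 -.4 0 0 0 .5' 30 && python3 -m jog '0 0 0 0 0 -.144 1;0 0 0 0 0 -.144 1;0 0 0 0 0 -.171 1;0 0 0 0 0 0 1'; python3 -c "
from h import *
delta(567.4,-155,320,6.6)"
```

```text
time: 22.3
tool_pos: [584.8, -293.8, 282.2]
tcp_rot: [179.9, -0.1, 5.0]
ft_force: [1.7, -0.1, 0.3]
finger_gap: 25.7
grip_force: 0.0
time: 22.92
tool_pos: [584.7, -293.1, 281.6]
tcp_rot: [-180.0, -0.1, 5.0]
ft_force: [-0.3, 4.8, 1.3]
finger_gap: 18.0
grip_force: 58.6
time: 23.55
tool_pos: [584.6, -293.3, 281.4]
tcp_rot: [-179.9, -0.1, -20.7]
ft_force: [0.3, 4.7, 1.2]
finger_gap: 18.0
grip_force: 58.7
time: 24.18
tool_pos: [583.9, -294.0, 371.4]
tcp_rot: [180.0, 0.0, -20.9]
ft_force: [0.9, 0.1, 0.0]
finger_gap: 25.9
grip_force: 0.0
time: 24.68
tool_pos: [584.1, -294.0, 370.8]
tcp_rot: [180.0, -0.0, 6.6]
ft_force: [-0.1, -0.2, -0.8]
finger_gap: 0.3
grip_force: 0.0
t=%.3f 24.68 shift [-0.008 -1.401  0.507] turn [ 0.001 -0.001 -0.001] tcp [ 584.1 -294.   370.8] [180.   -0.    6.6] F [-0.1 -0.2 -0.8] gap 0.3
```

```bash
python3 -m jog '0 -.4 0 0 0 0 1;0 -.5 0 0 0 0 1;-.008 -.5 0 0 0 0 1;0 0 .3 0 0 0 1;0 0 .25 0 0 0 1' && python3 -m jog '0 0 .06 0 0 0 1;0 0 .04 0 0 0 1;0 0 .03 0 0 0 1;0 0 .02 0 0 0 1;0 0 0 0 0 0 1'; python3 -m jog '0 0 .01 0 0 0 1;0 0 0 0 0 0 1'
```

```text
time: 25.3
tool_pos: [567.3, -154.1, 315.1]
tcp_rot: [180.0, -0.1, 6.4]
ft_force: [0.7, 0.2, -0.4]
finger_gap: -0.5
grip_force: 0.0
time: 25.92
tool_pos: [567.6, -155.4, 301.0]
tcp_rot: [179.9, -0.1, 6.6]
ft_force: [0.7, -3.0, 4.1]
finger_gap: 0.1
grip_force: 2.0
time: 26.18
tool_pos: [567.4, -155.1, 299.4]
tcp_rot: [180.0, -0.1, 6.6]
ft_force: [1.4, -2.7, 5.2]
finger_gap: 0.1
grip_force: 2.5
```

```bash
python3 -m jog '0 0 .02 0 0 0 1;0 0 0 0 0 0 1'; python3 -m jog '0 0 .01 0 0 0 1;0 0 0 0 0 0 1';python3 -m jog '0 0 .01 0 0 0 1;0 0 0 0 0 0 1'
```

```text
time: 26.42
tool_pos: [567.8, -155.2, 298.7]
tcp_rot: [179.9, -0.1, 6.6]
ft_force: [-1.7, -3.5, 12.1]
finger_gap: -0.2
grip_force: 6.0
time: 26.68
tool_pos: [567.9, -155.2, 298.4]
tcp_rot: [179.9, -0.2, 6.6]
ft_force: [-2.7, -3.1, 16.3]
finger_gap: -0.3
grip_force: 7.7
time: 26.92
tool_pos: [568.0, -155.2, 298.0]
tcp_rot: [179.9, -0.2, 6.6]
ft_force: [-3.9, -1.7, 18.6]
finger_gap: 0.4
grip_force: 9.5
```

Seated (stiff rise). Easing back to about 12–13 N and letting the bubble settle.

```bash
python3 -m jog '0 0 -.018 0 0 0 1;0 0 0 0 0 0 1;0 0 0 0 0 0 1;0 0 0 0 0 0 1;0 0 0 0 0 0 1';for i in 1 2 3; do python3 -m jog '0 0 0 0 0 0 1;0 0 0 0 0 0 1;0 0 0 0 0 0 1;0 0 0 0 0 0 1;0 0 0 0 0 0 1' | sed -n 4p; done; python3 - <<'E'
from h import *
xs,o=bub("top")
for x,p in list(zip(xs,o))[24:80:3]: print(x,p.astype(int))
d=save("top","pics/t9.png",(290,170,390,220),8)
E
```

```text
time: 27.55
tool_pos: [567.8, -155.2, 298.6]
tcp_rot: [179.9, -0.1, 6.6]
ft_force: [-1.5, -3.6, 12.0]
finger_gap: -0.4
grip_force: 6.3
ft_force: [-0.1, -2.6, 12.9]
ft_force: [-0.9, -3.3, 12.5]
ft_force: [-2.0, -2.6, 12.4]
32.0 [110 107  76]
33.5 [80 91 52]
35.0 [62 80 36]
36.5 [48 72 22]
38.0 [ 90 103  80]
39.5 [129 132 133]
41.0 [135 137 138]
42.5 [138 140 140]
44.0 [137 139 139]
45.5 [138 139 139]
47.0 [138 140 139]
48.5 [143 144 145]
50.0 [145 146 145]
51.5 [114 122 100]
53.0 [ 87 103  64]
54.5 [70 93 42]
56.0 [61 87 33]
57.5 [58 84 32]
59.0 [64 94 34]
```

View pics/t9.png

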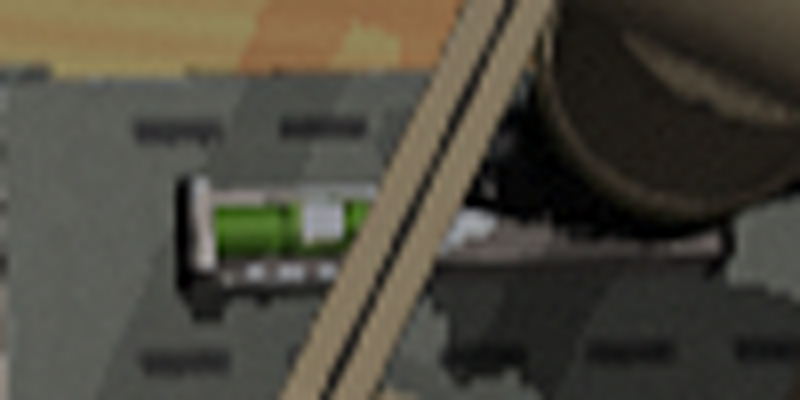

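The crop shows the bubble at (323,220) with green on both sides, inside the rings. Its profile spans 37.9 to 52 mm, centre about 45.0, so the offset is within about 0.4 mm. The press force is a steady 12.4 N with the deck seated, so I'm handing in.

```bash
python3 -c "
from bench import *
print(hand_in())"
```

```text
the job is handed in; nothing more can be done
None
```

I handed the job in with the level pressed down at about 12.4 N, the shelf seated on its foot, and the bubble within about 0.4 mm of centre. It took about 30 of the 72 s, the carton and tape roll were not touched, and the hand-in returned no verdict.

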